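Index a wheel on the bench tyre-fitting turntable

ROBOT

A 6-joint arm with a two-finger parallel gripper is mounted at the origin on the work surface. World frame = base frame: x ahead of the robot, y to its left, z up, the work surface at z = 0. Lengths are in m, angles in rad, forces in N, time in s.
With the tool pointing down it reaches from about 0.375 to 0.9 m from the base axis. Payload 3.1 kg.
Tool frame: the origin (TCP) lies between the finger pads; the fingertips stand robot.tips_ahead ahead of it and the grasp point (between the pads) lies 8 mm behind it (robot.tips_ahead is the distance from the TCP to the fingertips, in m); z points along the fingers, y is the line along which they close (so a half turn about z gives the same grasp; the last joint's range is limited). The gripper opens to 87 mm and grips with 3 to 60 N. Pads are 19 mm wide; open, the fingers measure 117 mm over their backs; the gripper's body (75 mm by 190 mm) begins 51 mm behind the grasp point.
Start: joints at [1.091, 0.527, 1.433, -0, 1.181, -0.178], TCP at [0.186, 0.597, 0.234] pointing down, gripper open.
Joint ranges: [-3.08, 3.08], [-0.75, 2.2], [0.22, 2.44], [-1.43, 4.57], [0, 2.65], [-2.85, 2.85]. Speed limits (rad/s): [2.79, 2.79, 3.14, 3.14, 3.14, 3.14].

INTERFACE

Orientations are given as a 3x3 rotation matrix whose columns are the frame's x, y, z axes.
In Python, from workcell import robot gives the robot as it stands. The module is installed in compiled form; this text tells all that it offers.
- The arm moves only by the tool carry_out, never from a script. Its argument "commands" is a list that holds one entry, the list of rows, each a list of 7 numbers: the shift along the tool's x, y, z normalised to -1 to 1, where 1 is 0.25 m, then the turn, a rotation vector about the tool's x, y, z normalised to -1 to 1, where 1 is 2 pi rad, then the closure, from -1 (fully open) to 1 (shut). In form: [[[tx, ty, tz, rx, ry, rz, claw], ...]]. A call has 1 to 5 rows; each row is the pose to reach, as a shift and turn from the pose commanded when the call began, along the tool's axes at that moment, turning the shorter way round; what a row does not reach only later rows make up. A row lasts 1/12 s, in which the tool goes at most 41.7 mm and 7.16 degrees, less where a joint would pass 70% of its speed; a pose out of reach is approached as far as the arm can. A call with a number of a shift or a turn outside -1 to 1 is refused whole. A call with a gripper value outside its range is refused whole. The fingers move at their own pace and stop on an object; "newtons" is the grip in N (left out, the last holds). Time passes only in rows, so rows that repeat a pose let the fingers close. It gives the time, the measured TCP pose, the force, the opening and the grip force at its end, in the units of the state.
- robot.get_obs(): the state, without advancing time (a new reading comes with each control period).
- robot.grab_frame(name): name is "scene" or "top" or "wrist"; returns the picture (480x640x3 uint8, red, green, blue); there is no depth.
- robot.camera_model(name): a dict with "fx", "fy", "cx", "cy" (pixels), "R" (3x3) and "t" (3): a world point X has camera coordinates R X + t. Camera axes: x right, y down, z forward; pixel columns grow to the right and rows downward; lengths in m; the calibration is good to about 2 mm. A picture is of the moment at which its call begins: read the wrist's pose just before it. camera_model takes no time and is no camera call; for the wrist camera it gives the pose at the moment of the call.
- robot.job_done(): hands the job in; it is judged then, once.
The state is a dict: "time_s": time; "joints": joint angles; "qvel": joint speeds; "effort": joint torques, N m; "ee_pos": TCP position; "eef_rot": TCP orientation; "contact_force": force on the tool from outside, world axes, zero at the start; "torque": the same for the moment, N m; "finger_gap": finger opening in m; "finger_force": force on a finger pad.
Only numpy, scipy, OpenCV 4.12 (cv2) and the standard library are available. Lean on these libraries where they do the work, as an engineer would, in place of code of your own. Each camera call takes 0.05 s, during which the arm holds its last target. There are 200 camera calls.

TASK

Take the upright handle of the bench turntable and turn the wheel counter-clockwise (seen from above) until its valve stem stands in line with the mount head on the column, clicked into the table's detent there. The table clicks every 45 degrees, so there is another click on the way; do not run past the head. Move it by the handle, not by pushing on the tyre, let go when it is done, and leave the other things on the bench where they are.

Things in the scene. Friction and masses are not known exactly. Their poses are not given: they have to be found in the camera images.
- axis (a point): the turntable's vertical axis, on the top face of its round aluminium disc (radius 110 mm, 52 mm above the bench), which sits on a grey bed 370 x 240 x 10 mm. This frame is fixed to the stand: x points from the axis to the black column (45 x 60 mm, 300 mm tall, centre 195 mm from the axis), z up
- handle_grip (a point): middle of the turntable's handle, an upright steel pin 16 mm thick, 50 to 88 mm above the bench (this point 72 mm), 152 mm from the axis, at the end of a 16 mm wide spoke. Only 13 mm clear of the tyre, which stands 89 mm higher: the gripper must lean outwards, away from the wheel. It is on the side of the axis opposite the valve stem
- valve_tip (a point): the top of the wheel's valve stem, a black and brass upright stem 10 mm in diameter, 52 mm from the axis, standing up out of the rim to 194 mm above the bench
- head_nose (a point): inner end of the mount head, a small steel block hanging over the tyre from the column's arm: 62 mm from the axis, in line with the column, 190 mm above the bench; fixed to the stand. The arm above is 255 to 289 mm above the bench and reaches in to 60 mm from the axis
- turntable (a joint): turntable angle in rad, growing counter-clockwise seen from above; 0 = valve stem in line with the mount head, in the detent there. Starts between -1.36 and -1.0. A spring plunger clicks in every 0.785 rad (-0.785, 0, 0.785); within 0.07 rad it pulls the table in when let go. Passing a click takes about 6 N at the handle
- wheel: the wheel lying flat on the turntable and turning with it: black treaded tyre of radius 131 mm, 62 to 177 mm above the bench, aluminium rim, a steel clamp cone in the middle up to 202 mm above the bench; origin on the axis, 52 mm above the bench
- handle: the handle pin (see handle_grip); its origin is its foot, 50 mm above the bench
- can: bystander: spray can, 64 mm in diameter, 190 mm tall, origin under its centre
- spanner: bystander: spanner 180 mm long lying along its x axis
- carton: bystander: cardboard carton 110 x 75 x 55 mm, origin under its centre
- tin: bystander: open steel tin 80 mm in diameter, 55 mm tall, origin under its centre

How it is judged:
On the way, in this order (a step that is already met when the one before it is completed fails the run):
1. the fingers work the handle (contact force between the fingers and handle above 0.5 N), for 0.1 s.
2. the valve stem comes in line with the mount head (value of joint turntable between -0.07 and 0.07 rad), for 0.2 s.
At the end, for the whole second after the job is handed in: the turntable is at rest in the detent with the valve stem in line with the mount head, within 0.04 rad (2.3 degrees), and the handle is released (value of joint turntable between -0.04 and 0.04 rad and velocity of joint turntable between -0.02 and 0.02 rad/s); the robot touches nothing.
It fails at once if the turntable is run past the mount head by more than 0.25 rad (value of joint turntable above 0.25 rad).
It fails at once if the wheel itself is pushed with more than 10 N (contact force between anything else and wheel above 10 N).
It fails at once if a bystander is moved by more than 40 mm (distance of any of can, spanner, carton, tin from where it was at the start of the episode above 0.04 m).
It also fails if it takes over 48 s, if anything falls off the work surface, if the arm or the gripper's body presses on something with over 40 N, if the wrist force passes 120 N, or if a joint passes its speed limit or range.

## Working session

There is one attempt and no reset: what is moved stays moved. The work goes in short steps, Python scripts to look and compute and a tool call to move; the robot and the scene stay as the last step left them, time stands still between calls to the robot, and variables do not carry over. Pictures are saved under pics/ and viewed, at most 10 in all, crops included, and the job is handed in when it is done.

Besides the shell and the picture viewer there is one more tool, called as name(argument=value, ...) on one line, values as JSON. carry_out: Moves the arm, as the interface text tells. Its arguments: {"type":"object","properties":{"commands":{"type":"array"},"newtons":{"type":"number"}},"required":["commands"]}

```bash
mkdir -p pics; python3 - <<'E'
from workcell import robot
import cv2
print(robot.tips_ahead); o=robot.get_obs(); print(o)
for n in ("scene","top"):
    cv2.imwrite(f"pics/{n}0.png",robot.grab_frame(n)[:,:,::-1]); print(n,robot.camera_model(n))
E
```

```text
0.011
{'time_s': 0.0, 'joints': array([ 1.09048465e+00,  5.28460531e-01,  1.43392885e+00, -2.53473468e-05,
        1.18139306e+00, -1.78491206e-01]), 'qvel': array([-5.88484581e-04,  1.52471653e-03,  2.43092480e-04,  5.47068271e-05,
        7.15944722e-04, -6.25261415e-04]), 'effort': array([ 4.67739119e-04, -4.40041888e+01, -1.76588684e+01,  6.31766533e-02,
        5.81886142e-02, -1.81299079e-04]), 'ee_pos': array([0.18541985, 0.59610328, 0.23256664]), 'eef_rot': array([[-9.54799608e-01,  2.97248595e-01, -9.91006817e-04],
       [ 2.97250022e-01,  9.54797681e-01, -1.95284954e-03],
       [ 3.65729230e-04, -2.15915677e-03, -9.99997602e-01]]), 'contact_force': array([-0.3472852 , -0.71789385, -0.25446251]), 'torque': array([-0.02069801, -0.01425981,  0.04671028]), 'finger_force': 0.0, 'finger_gap': 0.086546857595136}
scene {'fx': 474.45861040780255, 'fy': 474.45861040780255, 'cx': 323.63005520252494, 'cy': 239.68490126979893, 'R': array([[-0.24694334,  0.96895427,  0.01210797],
       [ 0.83300721,  0.21864721, -0.50822474],
       [-0.49509391, -0.11541669, -0.86113937]]), 't': array([ 0.15876865, -0.40160034,  1.6982676 ])}
top {'fx': 531.6754506733082, 'fy': 531.6754506733082, 'cx': 316.6298452472612, 'cy': 227.47354241723258, 'R': array([[-0.01008272, -0.99992014, -0.00761961],
       [-0.9960374 ,  0.01071634, -0.08828736],
       [ 0.08836196,  0.00669924, -0.9960659 ]]), 't': array([0.01415129, 0.56403845, 1.34561271])}
```

View pics/scene0.png

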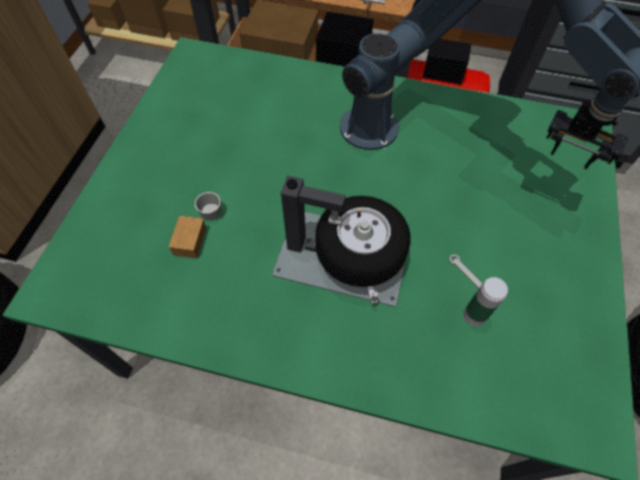

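View pics/top0.png

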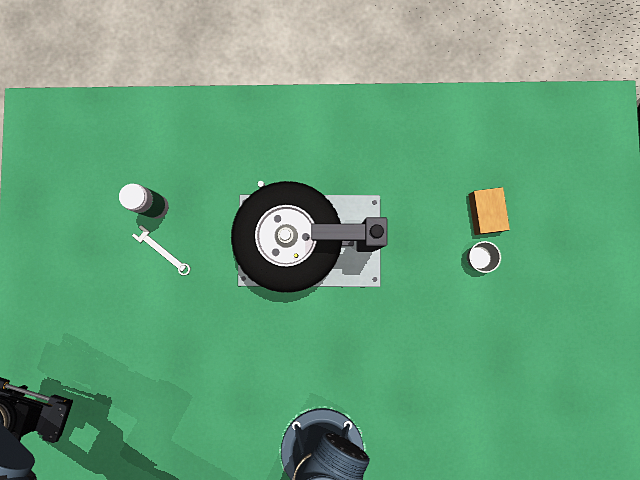

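The scene view shows the handle at about (374,295), with the valve and clamp cone near (363,228). The top view shows the handle top at (261,184), the cone at (286,236), the valve at (296,255) and the column at (375,232). I'll enlarge both views next.

```bash
python3 - <<'E'
import cv2,numpy as np
a=cv2.imread("pics/scene0.png")[165:315,265:425]; b=cv2.imread("pics/top0.png")[170:300,225:395]
a=cv2.resize(a,None,fx=4.5,fy=4.5,interpolation=cv2.INTER_CUBIC)[:590]
b=cv2.resize(b,None,fx=4.5,fy=4.5,interpolation=cv2.INTER_CUBIC)
cv2.imwrite("pics/sc.png",a);cv2.imwrite("pics/tc.png",b)
E
```

```text
(no output)
```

View pics/sc.png

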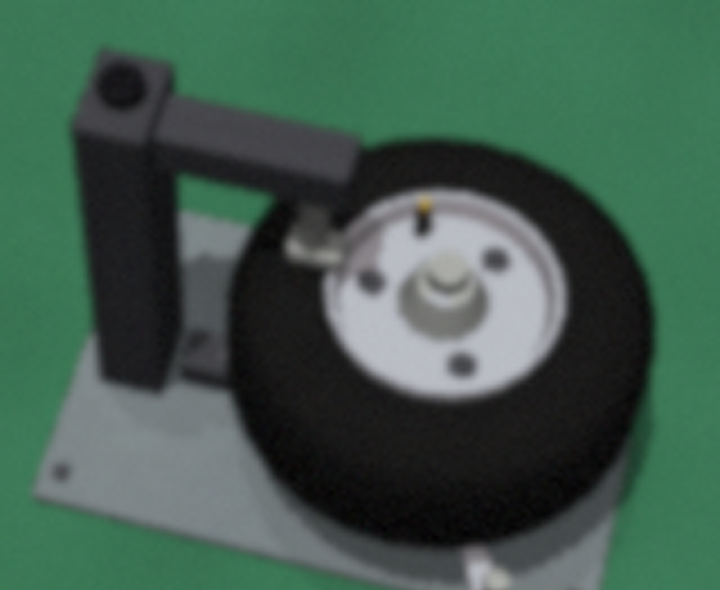

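View pics/tc.png

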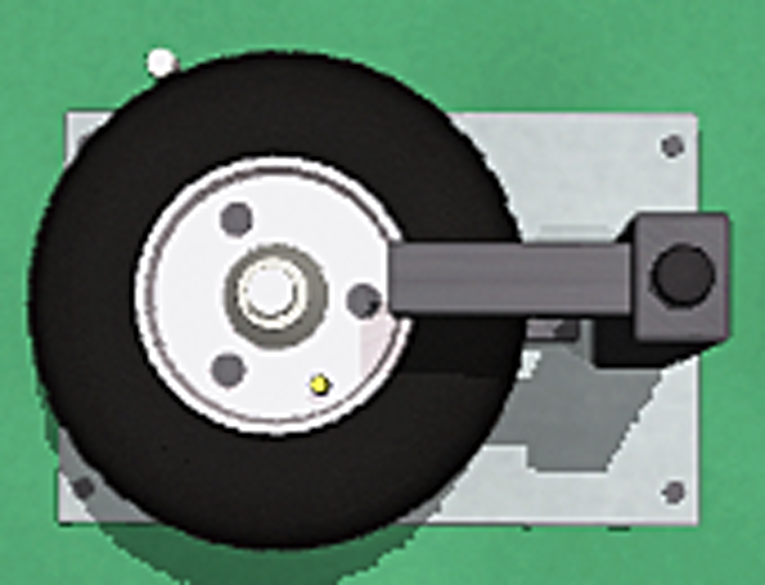

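```bash
cat > h.py <<'E'
import numpy as np,cv2
from workcell import robot
def P(n):
    c=robot.camera_model(n);return np.array([[c['fx'],0,c['cx']],[0,c['fy'],c['cy']],[0,0,1]])@np.c_[c['R'],c['t']]
def tri(a,b):
    X=cv2.triangulatePoints(P('scene'),P('top'),np.array(a,float),np.array(b,float))[:,0];return X[:3]/X[3]
def onz(n,p,z):
    M=P(n);return np.linalg.solve(np.c_[M[:,:2],-np.array([p[0],p[1],1.])],-(M[:,2]*z+M[:,3]))[:2]
E
python3 - <<'E'
from h import *
np.set_printoptions(precision=4,suppress=True)
D=dict(valve=((359.4,210.3),(295.9,254.9),.194),cone=((364.6,223.2),(285,234.4),.202),handle=((375,293.2),(260.8,183.8),.088),col=((292.1,182.8),(376.8,231.1),.3))
for k,(a,b,z) in D.items(): print(k,tri(a,b),onz('scene',a,z),onz('top',b,z))
# bed corners z=.01 in top crop
for u,v in ((66,112),(697,113),(698,523),(58,523)): print(onz('top',(225+u/4.5,170+v/4.5),.01))
for n,p,z in (('can',(133,198),.19),('spanA',(140,237),.0),('spanB',(184,270),0)): print(n,onz('top',p,z))
E
```

```text
valve [0.4876 0.0561 0.1902] [0.4899 0.0583] [0.4877 0.0544]
cone [0.5333 0.0793 0.2037] [0.532  0.0807] [0.5336 0.0782]
handle [0.6689 0.1466 0.0862] [0.6694 0.148 ] [0.6687 0.1452]
col [ 0.53   -0.1152  0.3085] [ 0.5237 -0.116 ] [ 0.5309 -0.1172]
[0.6535 0.2094]
[ 0.6488 -0.1581]
[ 0.4116 -0.1538]
[0.4153 0.2134]
can [0.6216 0.4258]
spanA [0.5462 0.4728]
spanB [0.4586 0.3559]
```

```bash
cat >> h.py <<'E'
from scipy.spatial.transform import Rotation as Rot
np.set_printoptions(precision=4,suppress=True)
A=np.array([.5335,.0785])
def grasp(deg,tilt,r=.152,z=.074,back=0.):
    "pose gripping the pin at handle azimuth deg, leaning outwards by tilt, backed off along the tool axis"
    a,t=np.radians([deg,tilt]);o=np.array([np.cos(a),np.sin(a),0]);Z=np.array([0,0,1.])
    tz=-np.sin(t)*o-np.cos(t)*Z; ty=np.array([o[1],-o[0],0]); tx=np.cross(ty,tz)
    return np.r_[A,0]+r*o+z*Z-back*tz, np.c_[tx,ty,tz]
def row(p,R,ref=None):
    if ref is None: o=robot.get_obs();ref=(o['ee_pos'],o['eef_rot'])
    d=ref[1].T@(p-ref[0]);rv=Rot.from_matrix(ref[1].T@R).as_rotvec()
    return np.r_[d/.25,rv/(2*np.pi)],np.linalg.norm(d),np.degrees(np.linalg.norm(rv))
E
python3 - <<'E'
from h import *
o=robot.get_obs();c=robot.camera_model('wrist');C=-c['R'].T@c['t']
print('cam in tool',o['eef_rot'].T@(C-o['ee_pos']))
p,R=grasp(26.65,35,back=.12);print(p);print(R);print(row(p,R))
Rm=Rot.from_euler('z',-68,degrees=True).as_matrix()@o['eef_rot']
print(row(np.array([.55,.42,.42]),Rm))
E
```

```text
cam in tool [ 0.0703  0.0008 -0.1515]
[0.7309 0.1776 0.1723]
[[ 0.7321  0.4485 -0.5126]
 [ 0.3674 -0.8938 -0.2573]
 [-0.5736  0.     -0.8192]]
(array([-2.5809, -0.95  ,  0.2425,  0.1144, -0.0459,  0.3635]), np.float64(0.6902146583686491), np.float64(138.1600082715151))
(array([-1.6015, -0.241 , -0.7494, -0.0001,  0.0004,  0.1889]), np.float64(0.4461310064249371), np.float64(68.0))
```

carry_out(commands=[[[-0.64,-0.1,-0.5,0,0,0.09,-1],[-0.64,-0.1,-0.5,0,0,0.09,-1],[-0.64,-0.1,-0.5,0,0,0.09,-1],[-0.64,-0.1,-0.5,0,0,0.09,-1],[-0.64,-0.1,-0.5,0,0,0.09,-1]]])

```text
time_s: 0.52
ee_pos: [0.3324, 0.5243, 0.3597]
eef_rot: [[-0.643, 0.766, 0.0], [0.766, 0.643, -0.0], [-0.0, -0.0, -1.0]]
contact_force: [0.6, 0.6, -1.2]
finger_gap: 0.087
finger_force: 0.0
```

```bash
python3 - <<'E'
from h import *
o=robot.get_obs();print(o['ee_pos'],o['joints'])
p,R=grasp(26.65,28,back=.12);print(p);print(row(p,R))
Rm=Rot.from_euler('z',-34,degrees=True).as_matrix()@o['eef_rot']
print(row(np.array([.52,.41,.40]),Rm))
E
```

```text
[0.3324 0.5243 0.3597] [ 0.826   0.4113  1.2764 -0.0003  1.4539  0.128 ]
[0.7197 0.1719 0.18  ]
(array([-2.0751,  0.2807,  0.7195,  0.07  , -0.0553,  0.2806]), np.float64(0.5535474856608564), np.float64(106.01314172322499))
(array([-0.8325,  0.2809, -0.1611,  0.    ,  0.    ,  0.0944]), np.float64(0.22330232660476568), np.float64(34.0))
```

carry_out(commands=[[[-0.78,0.24,-0.1,0,0,0.095,-1],[-0.78,0.24,-0.1,0,0,0.095,-1],[-0.78,0.24,-0.1,0,0,0.095,-1],[-0.78,0.24,-0.1,0,0,0.095,-1],[-0.78,0.24,-0.1,0,0,0.095,-1]]])

```text
time_s: 0.93
ee_pos: [0.5045, 0.4137, 0.3833]
eef_rot: [[-0.1, 0.995, -0.001], [0.995, 0.1, -0.001], [-0.001, -0.001, -1.0]]
contact_force: [0.1, 0.4, -0.2]
finger_gap: 0.0869
finger_force: 0.0
```

```bash
python3 - <<'E'
from h import *
o=robot.get_obs();print(o['ee_pos'],o['joints'])
p,R=grasp(26.65,28,back=.2);print(p);print(row(p,R))
p,R=grasp(26.65,28,back=.12);print(p);print(row(p,R))
E
```

```text
[0.5045 0.4137 0.3833] [ 0.516   0.4489  1.1527 -0.0002  1.5408  0.4156]
[0.7533 0.1888 0.2506]
(array([-0.9945,  0.9003,  0.5309,  0.0468, -0.0679,  0.1879]), np.float64(0.36068191110181824), np.float64(73.87949226215142))
[0.7197 0.1719 0.18  ]
(array([-1.048 ,  0.7601,  0.8136,  0.0468, -0.0679,  0.1879]), np.float64(0.38225809655689563), np.float64(73.87949226215142))
```

carry_out(commands=[[[-0.55,0.5,0.1,0.023,-0.034,0.092,-1],[-0.55,0.5,0.1,0.023,-0.034,0.092,-1],[-0.55,0.5,0.1,0.023,-0.034,0.092,-1],[-0.55,0.5,0.1,0.023,-0.034,0.092,-1],[-0.55,0.5,0.1,0.023,-0.034,0.092,-1]]])

```text
time_s: 1.35
ee_pos: [0.6448, 0.2878, 0.3566]
eef_rot: [[0.438, 0.882, -0.177], [0.866, -0.466, -0.18], [-0.242, -0.074, -0.968]]
contact_force: [-0.7, -0.2, 0.9]
finger_gap: 0.0868
finger_force: 0.0
```

```bash
python3 - <<'E'
from h import *
o=robot.get_obs();print(o['ee_pos'],o['joints'])
p,R=grasp(26.65,28,back=.16);print(p);print(row(p,R))
E
```

```text
[0.6448 0.2878 0.3566] [ 0.3114  0.6803  0.8289 -0.1228  1.8577  0.7671]
[0.7365 0.1804 0.2153]
(array([-0.0749,  0.5658,  0.5596,  0.0246, -0.0339,  0.0963]), np.float64(0.19983638791447578), np.float64(37.80049605542541))
```

carry_out(commands=[[[-0.075,0.566,0.56,0.0246,-0.0339,0.0963,-1],[-0.075,0.566,0.56,0.0246,-0.0339,0.0963,-1],[-0.075,0.566,0.56,0.0246,-0.0339,0.0963,-1],[-0.075,0.566,0.56,0.0246,-0.0339,0.0963,-1],[-0.075,0.566,0.56,0.0246,-0.0339,0.0963,-1]]])

```text
time_s: 1.77
ee_pos: [0.7351, 0.1842, 0.213]
eef_rot: [[0.776, 0.48, -0.409], [0.43, -0.877, -0.213], [-0.461, -0.01, -0.887]]
contact_force: [1.2, 0.4, 0.3]
finger_gap: 0.087
finger_force: 0.0
```

```bash
python3 - <<'E'
from h import *
o=robot.get_obs();print(o['ee_pos'],o['joints'])
p,R=grasp(26.65,28,back=.10);print(p);print(row(p,R))
E
```

```text
[0.7351 0.1842 0.213 ] [ 0.1562  0.9957  0.5895 -0.1634  2.0088  1.1886]
[0.7113 0.1677 0.1623]
(array([-0.0086,  0.0143,  0.2329,  0.0012, -0.0015,  0.0057]), np.float64(0.05838252702639923), np.float64(2.1791120457842355))
```

Now near the handle. I'll move to 80 mm back from the grasp and check with the wrist camera.

carry_out(commands=[[[-0.009,0.014,0.23,0.0012,-0.0015,0.0057,-1],[-0.009,0.014,0.23,0.0012,-0.0015,0.0057,-1],[-0.009,0.014,0.23,0.0012,-0.0015,0.0057,-1],[-0.009,0.014,0.23,0.0012,-0.0015,0.0057,-1]]])

```text
time_s: 2.1
ee_pos: [0.711, 0.1695, 0.165]
eef_rot: [[0.787, 0.454, -0.418], [0.402, -0.891, -0.211], [-0.468, -0.002, -0.884]]
contact_force: [-0.2, -0.1, 0.1]
finger_gap: 0.0869
finger_force: 0.0
```

```bash
python3 - <<'E'
from h import *
o=robot.get_obs();print(o['ee_pos'],o['joints'])
p,R=grasp(26.65,28,back=.0);print(p);print(row(p,R))
M=P('wrist');cv2.imwrite('pics/w1.png',robot.grab_frame('wrist')[:,:,::-1])
for X in ([.6689,.1466,.0862],[.669,.1466,.05]):
    q=M@np.r_[X,1];print(q[:2]/q[2])
E
```

```text
[0.711  0.1695 0.165 ] [ 0.1422  0.9839  0.7456 -0.1571  1.8734  1.2295]
[0.6694 0.1467 0.074 ]
(array([ 0.0026,  0.0066,  0.4105,  0.0001, -0.0003,  0.001 ]), np.float64(0.10265108458386854), np.float64(0.39258399912334263))
[321.2759 259.5619]
[321.1235 226.9489]
```

View pics/w1.png

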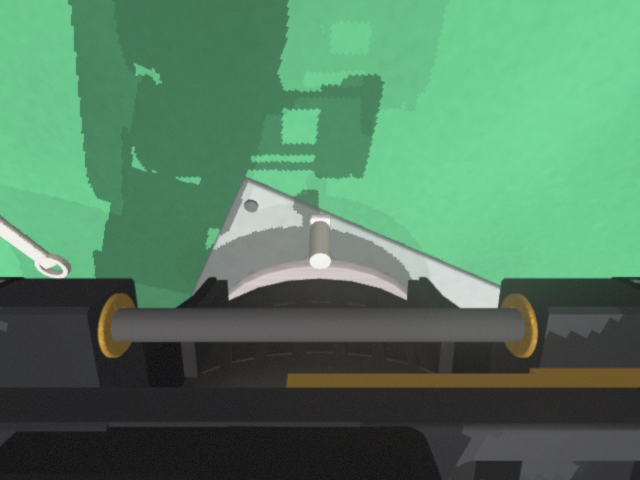

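The pin top is at (320,260) in the wrist view, against a predicted (321,260), so the handle position is confirmed. It sits centred between the fingers. Advancing along the tool axis.

carry_out(commands=[[[0.002,0.006,0.15,0,0,0.001,-1],[0.002,0.006,0.28,0,0,0.001,-1],[0.002,0.006,0.36,0,0,0.001,-1],[0.002,0.006,0.41,0,0,0.001,-1],[0.002,0.006,0.41,0,0,0.001,-1]]])

```text
time_s: 2.57
ee_pos: [0.6694, 0.1478, 0.0759]
eef_rot: [[0.791, 0.45, -0.415], [0.398, -0.893, -0.211], [-0.465, 0.002, -0.885]]
contact_force: [-0.9, -0.1, -0.5]
finger_gap: 0.0868
finger_force: 0.0
```

```bash
python3 - <<'E'
from h import *
p,R=grasp(26.65,28,back=.0);print(p);print(row(p,R))
E
```

```text
[0.6694 0.1467 0.074 ]
(array([ 0.0015,  0.0038,  0.0079,  0.0004, -0.0007,  0.0002]), np.float64(0.0022303454085906356), np.float64(0.3095513712110363))
```

carry_out(commands=[[[0.001,0.003,0.006,0,0,0,1],[0.001,0.003,0.006,0,0,0,1],[0.001,0.003,0.006,0,0,0,1],[0.001,0.003,0.006,0,0,0,1],[0.001,0.003,0.006,0,0,0,1]]], newtons=20)

```text
time_s: 2.98
ee_pos: [0.6711, 0.1465, 0.0752]
eef_rot: [[0.792, 0.45, -0.412], [0.397, -0.893, -0.21], [-0.463, 0.003, -0.887]]
contact_force: [0.4, 0.6, 0.2]
finger_gap: 0.0616
finger_force: 0.0
```

carry_out(commands=[[[0,0,0,0,0,0,1],[0,0,0,0,0,0,1],[0,0,0,0,0,0,1]]])

```text
time_s: 3.23
ee_pos: [0.6702, 0.1462, 0.0741]
eef_rot: [[0.791, 0.449, -0.414], [0.397, -0.893, -0.211], [-0.465, 0.002, -0.885]]
contact_force: [-0.0, -0.2, -1.1]
finger_gap: 0.0419
finger_force: 0.0
```

```bash
python3 - <<'E'
from h import *
o=robot.get_obs();ref=(o['ee_pos'],o['eef_rot'])
d=ref[0][:2]-A;print(d,np.hypot(*d),np.degrees(np.arctan2(d[1],d[0])))
# next arc: rows at +4.5 deg steps rotated about axis
for k in range(1,6):
    Q=Rot.from_euler('z',4*k,degrees=True).as_matrix();c=np.r_[A,0]
    print(row(c+Q@(ref[0]-c),Q@ref[1],ref)[0].round(4).tolist())
E
```

```text
[0.1367 0.0677] 0.1525357543919936 26.35197357007831
[-0.0011, -0.0426, 0.0005, -0.0052, 0.0, -0.0098]
[-0.0049, -0.085, 0.0024, -0.0103, 0.0, -0.0197]
[-0.0112, -0.1269, 0.0056, -0.0155, 0.0001, -0.0295]
[-0.0202, -0.1683, 0.0102, -0.0207, 0.0001, -0.0394]
[-0.0317, -0.2089, 0.0161, -0.0258, 0.0001, -0.0492]
```

Still closing; wait for the fingers.

carry_out(commands=[[[0,0,0,0,0,0,1],[0,0,0,0,0,0,1],[0,0,0,0,0,0,1],[0,0,0,0,0,0,1],[0,0,0,0,0,0,1]]])

```text
time_s: 3.65
ee_pos: [0.6701, 0.1463, 0.074]
eef_rot: [[0.791, 0.449, -0.415], [0.397, -0.893, -0.21], [-0.465, 0.002, -0.885]]
contact_force: [0.1, -0.5, -0.0]
finger_gap: 0.015
finger_force: 20.0
```

carry_out(commands=[[[0,0,0,0,0,0,1],[0,0,0,0,0,0,1],[0,0,0,0,0,0,1]]])

```text
time_s: 3.9
ee_pos: [0.6701, 0.1463, 0.074]
eef_rot: [[0.791, 0.449, -0.414], [0.397, -0.893, -0.21], [-0.465, 0.002, -0.885]]
contact_force: [0.5, -0.1, -0.4]
finger_gap: 0.0155
finger_force: 20.0
```

Gripped with 20 N at a 15.5 mm gap. First arc of 20°.

carry_out(commands=[[[-0.001,-0.0426,0.0005,-0.0052,0,-0.0098,1],[-0.005,-0.085,0.0024,-0.0103,0,-0.0197,1],[-0.0112,-0.1269,0.0056,-0.0155,0,-0.0295,1],[-0.0202,-0.1683,0.0102,-0.0207,0,-0.0394,1],[-0.0317,-0.2089,0.0161,-0.0258,0,-0.0492,1]]])

```text
time_s: 4.32
ee_pos: [0.6399, 0.1877, 0.074]
eef_rot: [[0.606, 0.731, -0.314], [0.645, -0.683, -0.343], [-0.465, 0.005, -0.885]]
contact_force: [7.9, -12.0, -5.9]
finger_gap: 0.0152
finger_force: 20.0
```

```bash
cat >> h.py <<'E'
def stat(target=89.2,step=4,n=5):
    o=robot.get_obs();ref=(o['ee_pos'],o['eef_rot']);d=ref[0][:2]-A;az=np.degrees(np.arctan2(d[1],d[0]))
    print(o['ee_pos'],'r',np.hypot(*d),'az',az,'F',o['contact_force'],o['finger_gap'],o['finger_force'],o['joints'])
    for k in range(1,n+1):
        b=az+step*k; p,R=grasp(b,28); print(b,row(p,R,ref)[0].round(4).tolist())
E
python3 -c "
from h import *
stat()"
```

```text
[0.6399 0.1877 0.074 ] r 0.1524432313795999 az 45.758462990136216 F [  7.8556 -11.9737  -5.8909] 0.015198012624237712 20.037329520564526 [ 0.2341  0.9574  1.0797 -0.2644  1.517   1.0568]
49.758462990136216 [-0.0021, -0.0425, 0.001, -0.0029, -0.0007, -0.0073]
53.758462990136216 [-0.0054, -0.0848, 0.0025, -0.0081, -0.0007, -0.0171]
57.758462990136216 [-0.0113, -0.1267, 0.0053, -0.0133, -0.0007, -0.027]
61.758462990136216 [-0.0197, -0.1681, 0.0095, -0.0185, -0.0006, -0.0368]
65.75846299013622 [-0.0307, -0.2087, 0.015, -0.0237, -0.0006, -0.0466]
```

Tracking well, radius unchanged. Second 20° arc.

carry_out(commands=[[[-0.001,-0.0426,0.0005,-0.0052,0,-0.0098,1],[-0.005,-0.085,0.0024,-0.0103,0,-0.0197,1],[-0.0112,-0.1269,0.0056,-0.0155,0,-0.0295,1],[-0.0202,-0.1683,0.0102,-0.0207,0,-0.0394,1],[-0.0317,-0.2089,0.0161,-0.0258,0,-0.0492,1]]])

```text
time_s: 4.73
ee_pos: [0.5947, 0.2182, 0.074]
eef_rot: [[0.348, 0.92, -0.181], [0.814, -0.392, -0.43], [-0.466, 0.002, -0.885]]
contact_force: [0.2, -1.1, -2.1]
finger_gap: 0.015
finger_force: 20.0
```

```bash
python3 -c "
from h import *
stat()"
```

```text
[0.5947 0.2182 0.074 ] r 0.1525023349299803 az 66.35451347766427 F [ 0.1925 -1.0804 -2.0534] 0.015036515986558916 19.998715929687023 [ 0.3371  0.8933  1.2504 -0.3618  1.3521  0.8831]
70.35451347766427 [-0.0027, -0.0424, 0.0014, -0.0041, -0.0006, -0.0085]
74.35451347766427 [-0.0063, -0.0847, 0.0032, -0.0093, -0.0006, -0.0184]
78.35451347766427 [-0.0125, -0.1266, 0.0064, -0.0145, -0.0006, -0.0282]
82.35451347766427 [-0.0212, -0.1678, 0.0109, -0.0197, -0.0006, -0.038]
86.35451347766427 [-0.0325, -0.2083, 0.0167, -0.0249, -0.0006, -0.0478]
```

carry_out(commands=[[[-0.001,-0.0426,0.0005,-0.0052,0,-0.0098,1],[-0.005,-0.085,0.0024,-0.0103,0,-0.0197,1],[-0.0112,-0.1269,0.0056,-0.0155,0,-0.0295,1],[-0.0202,-0.1683,0.0102,-0.0207,0,-0.0394,1],[-0.0317,-0.2089,0.0161,-0.0258,0,-0.0492,1]]])

```text
time_s: 5.15
ee_pos: [0.5457, 0.2306, 0.074]
eef_rot: [[0.049, 0.999, -0.019], [0.884, -0.052, -0.465], [-0.465, 0.006, -0.885]]
contact_force: [2.8, -2.6, -4.1]
finger_gap: 0.0155
finger_force: 20.0
```

```bash
python3 - <<'E'
from h import *
stat(step=1.5,n=3)
cv2.imwrite('pics/t2.png',cv2.resize(robot.grab_frame('top')[110:310,100:400,::-1],None,fx=2.6,fy=2.6,interpolation=cv2.INTER_CUBIC))
E
```

```text
[0.5457 0.2306 0.074 ] r 0.15257898692952526 az 85.41940378657054 F [ 2.8268 -2.6416 -4.1009] 0.015508938456799317 20.044594989158213 [ 0.4196  0.8188  1.4589 -0.4766  1.1398  0.7359]
86.91940378657054 [-0.0018, -0.016, 0.001, 0.001, -0.0008, -0.0002]
88.41940378657054 [-0.0021, -0.0319, 0.001, -0.001, -0.0008, -0.0039]
89.91940378657054 [-0.0026, -0.0478, 0.0012, -0.0029, -0.0007, -0.0076]
```

View pics/t2.png

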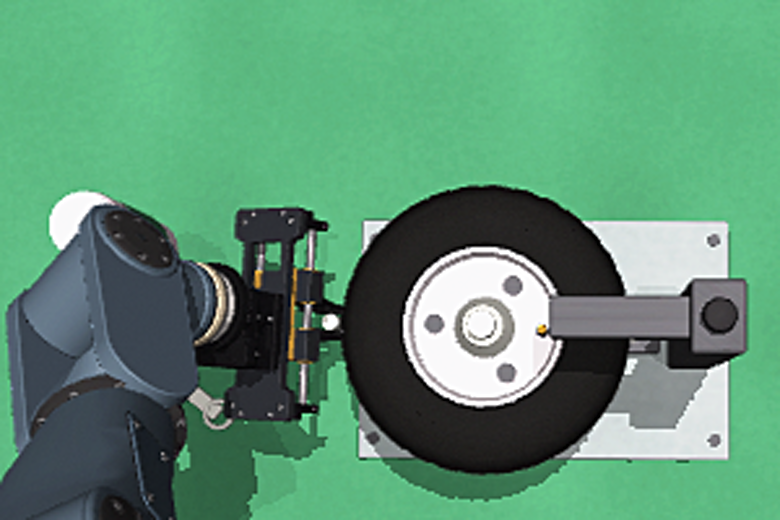

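The valve, at (542,330) in the crop, is almost in line with the arm's centreline at row 316. The can and spanner are undisturbed. Last 3.8°.

carry_out(commands=[[[-0.001,-0.015,0.0005,0,0,-0.003,1],[-0.002,-0.03,0.001,-0.001,0,-0.006,1],[-0.0025,-0.038,0.001,-0.002,0,-0.007,1],[-0.0025,-0.038,0.001,-0.002,0,-0.007,1],[-0.0025,-0.038,0.001,-0.002,0,-0.007,1]]])

```text
time_s: 5.62
ee_pos: [0.534, 0.2309, 0.074]
eef_rot: [[0.008, 1.0, -0.013], [0.885, -0.013, -0.465], [-0.465, -0.008, -0.885]]
contact_force: [-0.1, 0.5, -3.7]
finger_gap: 0.0153
finger_force: 20.0
```

```bash
python3 - <<'E'
from h import *
stat(step=1.5,n=1)
f=robot.grab_frame('top')[:,:,::-1]
cv2.imwrite('pics/t3.png',cv2.resize(f[195:275,225:395],None,fx=4.5,fy=4.5,interpolation=cv2.INTER_CUBIC))
E
```

```text
[0.534  0.2309 0.074 ] r 0.1523623216818601 az 89.81375670613258 F [-0.0868  0.5187 -3.6924] 0.015345779837127265 20.048933399375528 [ 0.4285  0.8085  1.4892 -0.4819  1.121   0.7136]
91.31375670613258 [-0.0015, -0.0159, 0.001, -0.0039, -0.0008, -0.0045]
```

View pics/t3.png

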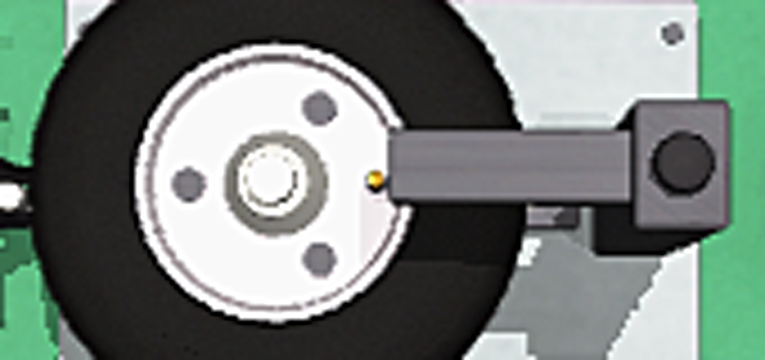

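The valve, at (376,180), is now in line with the cone at (270,178) and the head. The tangential force is near zero, so the table is sitting in the detent. Releasing.

carry_out(commands=[[[0,0,0,0,0,0,-1],[0,0,0,0,0,0,-1],[0,0,0,0,0,0,-1],[0,0,0,0,0,0,-1],[0,0,0,0,0,0,-1]]])

```text
time_s: 6.08
ee_pos: [0.5338, 0.2305, 0.0747]
eef_rot: [[0.008, 1.0, -0.013], [0.885, -0.013, -0.466], [-0.466, -0.008, -0.885]]
contact_force: [1.1, 0.5, 0.2]
finger_gap: 0.0407
finger_force: 0.0
```

carry_out(commands=[[[0,0,0,0,0,0,-1],[0,0,0,0,0,0,-1],[0,0,0,0,0,0,-1],[0,0,0,0,0,0,-1]]])

```text
time_s: 6.42
ee_pos: [0.5336, 0.2306, 0.0743]
eef_rot: [[0.007, 1.0, -0.014], [0.885, -0.013, -0.466], [-0.466, -0.009, -0.885]]
contact_force: [0.8, 0.6, -0.6]
finger_gap: 0.0673
finger_force: 0.0
```

carry_out(commands=[[[-0.025,0,-0.1,0,0,0,-1],[-0.05,0,-0.2,0,0,0,-1],[-0.075,0,-0.3,0,0,0,-1],[-0.1,0,-0.4,0,0,0,-1],[-0.12,0,-0.5,0,0,0,-1]]])

```text
time_s: 6.83
ee_pos: [0.5349, 0.2623, 0.2001]
eef_rot: [[0.007, 1.0, -0.014], [0.885, -0.013, -0.466], [-0.466, -0.009, -0.885]]
contact_force: [1.3, 0.7, -0.7]
finger_gap: 0.0867
finger_force: 0.0
```

carry_out(commands=[[[-0.05,0,-0.1,0,0,0,-1],[-0.05,0,-0.1,0,0,0,-1],[-0.05,0,-0.1,0,0,0,-1]]])

```text
time_s: 7.08
ee_pos: [0.5362, 0.2635, 0.2286]
eef_rot: [[0.009, 1.0, -0.01], [0.886, -0.012, -0.464], [-0.464, -0.005, -0.886]]
contact_force: [-0.1, -0.5, -0.6]
finger_gap: 0.0869
finger_force: 0.0
```

```bash
python3 - <<'E'
from h import *
o=robot.get_obs();print(o['time_s'],o['ee_pos'],o['contact_force'])
a=robot.grab_frame('top')[165:315,100:400,::-1];b=robot.grab_frame('scene')[165:345,265:525,::-1]
a=cv2.resize(a,(600,300),interpolation=cv2.INTER_CUBIC);b=cv2.resize(b,(430,298),interpolation=cv2.INTER_CUBIC)
b=cv2.copyMakeBorder(b,0,0,0,170,cv2.BORDER_CONSTANT)
cv2.imwrite('pics/f.png',np.vstack([a,b]))
E
```

```text
7.0833 [0.5362 0.2635 0.2286] [-0.0988 -0.5178 -0.5899]
```

View pics/f.png

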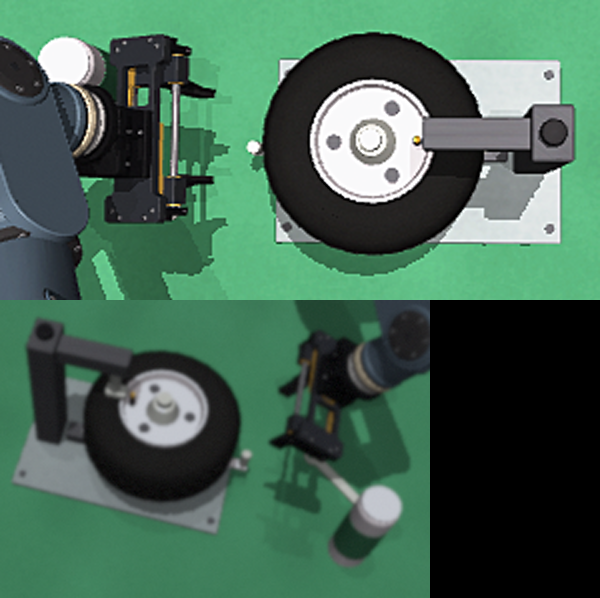

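The gripper is clear of everything. The pin is free at (254,147) in the top half, the valve is at the head at (417,140), and the can and spanner are in place. I'll check the pin angle and hand in if it is good.

```bash
python3 - <<'E'
from h import *
d=onz('top',(227,238.5),.088)-A;az=np.degrees(np.arctan2(d[1],d[0]));print(d,np.hypot(*d),az)
if abs(az-89.2)<2.5: print(robot.job_done())
E
```

```text
[0.0002 0.1499] 0.149892871420202 89.91096116841845
the job is handed in; nothing more can be done
None
```

The wheel is turned counter-clockwise to the mount head, seated in the detent by my measurements (handle at 89.9° against an estimated 89.2°), the handle is released, and the job is handed in; no verdict was shown.

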